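# Weigh the brick cheese from behind

### The job

On the ripening board, a brick-shaped cheese stands behind a pear-shaped cheese and a steel cheese mould, and it is due for weighing. Clear the pear cheese and the mould onto the empty side board, then set the brick cheese flat in the middle of the scale's steel plate, lengthwise along the plate, and then put the pear cheese and the mould back upright, each exactly where it stood before. Do not shift or tip the two drum cheeses beside the brick, and do not topple anything.

Things in the scene. Friction and masses are not known exactly. Their poses are not given: they have to be found in the camera images.
- pear_cheese: loose pear-shaped yellowish cheese standing upright, 106 mm tall, 0.3 kg: round body 72 mm across at its widest (20 mm up), shoulder narrowing to a neck 26 mm across at 67 mm up, then a round head 34 to 36 mm across from 74 to 100 mm up: take it by the head. Origin: centre of its flat underside (58 mm across), z up along its axis. It stands on the front part of the ripening board, left or right, in front of the brick.
- mould: loose steel cylindrical cheese mould standing upright, 74 mm across and 58 mm tall, 0.35 kg, closed by a wooden disc (66 mm across, top at 64 mm) with a wooden knob: stem 16 mm across, round head 32 mm across from 76 to 106 mm up: take it by the knob. All one rigid piece. Origin: centre of its underside, z up along its axis. It stands beside the pear cheese, on the other side.
- brick_cheese: loose brick-shaped brown-rinded cheese lying flat, 58 mm (its x) by 110 mm (its y) by 45 mm tall, 0.3 kg. Origin: centre of its underside. It lies at the back of the ripening board, roughly lengthwise along the board's y; grip it across the 58 mm. About 40 mm is free behind it; in front stand the pear cheese and the mould with a gap of only 8 to 20 mm.
- ripening_board: fixed wooden board, 220 mm (x, front to back) by 310 mm (y), upper face 18 mm above its origin (origin: centre of its underside). Its x axis points from its open front (towards the robot) to its back. Back rail 12 mm thick along the far edge (inner face at x = 98 mm, top 48 mm above the origin); side rails 10 mm thick, top 36 mm above the origin, inner faces at y = +-145 mm, along the rear part only.
- side_board: fixed, empty light wooden board, 220 mm (its x) by 130 mm (its y), upper face 20 mm above its origin, which is the centre of its underside. It stands on the table to the left or the right of the ripening board; there is room for the pear cheese and the mould one behind the other along x.
- scale: fixed flat white weighing scale, on the other side from the side board. Origin at table height. Its raised rectangular steel plate is 160 mm (the scale's x) by 115 mm (y), upper face 44 mm above the origin, centred 10 mm along +x from the origin; the dark display lies at the scale's -x end, 33 mm high. The plate does not move.
- plate_middle (a point): the middle of the upper face of the scale's steel plate; x along the plate's 160 mm length, y along its 115 mm width, z up
- drum_left: loose small pale drum-shaped cheese, 58 mm across, 48 mm tall, standing on the ripening board at the left end (+y) of the brick, some 8 to 36 mm from it; to be left alone. Origin: centre of its underside.
- drum_right: its twin at the right end (-y) of the brick; to be left alone. Origin: centre of its underside.

How it is judged:
On the way, in this order (a step that is already met when the one before it is completed fails the run):
1. the pear cheese and the mould both stand upright on the side board, released and at rest (x of pear_cheese in the frame of side_board between -0.105 and 0.105 m and y of pear_cheese in the frame of side_board between -0.06 and 0.06 m and z of pear_cheese in the frame of side_board between 0.015 and 0.025 m and angle between each of pear_cheese, mould's own z axis and vertical below 0.1 rad and contact force between the fingers and pear_cheese below 0.2 N and linear speed of each of pear_cheese, mould below 0.02 m/s and angular speed of each of pear_cheese, mould below 0.2 rad/s and x of mould in the frame of side_board between -0.105 and 0.105 m and y of mould in the frame of side_board between -0.06 and 0.06 m and z of mould in the frame of side_board between 0.015 and 0.025 m and contact force between the fingers and mould below 0.2 N), for 0.2 s.
2. the brick cheese lies flat in the middle of the scale's plate (within 15 mm, lengthwise along it within 0.2 rad), released and at rest (horizontal distance between brick_cheese and plate_middle below 0.015 m and angle between the y axis of brick_cheese and the x axis of scale, either way round below 0.2 rad and angle between brick_cheese's own z axis and vertical below 0.1 rad and z of brick_cheese in the frame of plate_middle between -0.005 and 0.005 m and contact force between the fingers and brick_cheese below 0.2 N and linear speed of brick_cheese below 0.02 m/s and angular speed of brick_cheese below 0.2 rad/s), for 0.2 s.
At the end, for the whole second after the job is handed in: Brick flat on the plate, centre within 15 mm of its middle, lengthwise within 0.2 rad; pear cheese and mould upright, each within 15 mm of its own starting place; drums within 15 mm of theirs; all released and at rest (all of step 2 and distance of each of pear_cheese, mould, drum_left, drum_right from where it was at the start of the episode below 0.015 m and angle between each of pear_cheese, mould's own z axis and vertical below 0.1 rad and contact force between the fingers and pear_cheese below 0.2 N and linear speed of each of pear_cheese, mould below 0.02 m/s and angular speed of each of pear_cheese, mould below 0.2 rad/s and contact force between the fingers and mould below 0.2 N); the robot touches nothing.
It fails at once if a drum cheese is shifted by more than 15 mm or tipped (distance of any of drum_left, drum_right from where it was at the start of the episode above 0.015 m or angle between any of drum_left, drum_right's own z axis and vertical above 0.3 rad).
It fails at once if the pear cheese, the mould or the brick cheese is toppled (leans more than 0.7 rad) (angle between any of pear_cheese, mould, brick_cheese's own z axis and vertical above 0.7 rad).
It also fails if it takes over 122 s, if anything falls off the work surface, if the arm or the gripper's body presses on something with over 40 N, if the wrist force passes 120 N, or if a joint passes its speed limit or range.

### The arm

A 6-joint arm with a two-finger parallel gripper is mounted at the origin on the work surface. World frame = base frame: x ahead of the robot, y to its left, z up, the work surface at z = 0. Lengths are in m, angles in rad, forces in N, time in s.
With the tool pointing down it reaches from about 0.35 to 0.85 m from the base axis. Payload 8.1 kg.
Tool frame: the origin (TCP) lies at the very end of the fingers, on their centre line; the grasp point (between the pads) lies 19 mm behind it; z points along the fingers, y is the line along which they close (so a half turn about z gives the same grasp; the last joint's range is limited). The gripper opens to 93 mm and grips with 3 to 60 N. Pads are 15 mm wide; open, the fingers measure 128 mm over their backs; the gripper's body (75 mm by 188 mm) begins 65 mm behind the grasp point.
Start: joints at [-1.398, 0.13, 1.488, -0, 1.523, -0.085], TCP at [0.153, -0.58, 0.219] pointing down, gripper open.
Joint ranges: [-2.96, 2.96], [-0.89, 2.26], [0.02, 2.5], [-1.34, 4.48], [0, 2.73], [-2.66, 2.66]. Speed limits (rad/s): [2.39, 2.39, 2.79, 3.14, 3.14, 3.14].

### API

Orientations are given as a rotation vector (axis times angle).
In Python, from plant import read_state, eyes, workorder gives the robot as it stands. The module is installed in compiled form; this text tells all that it offers.
- The arm moves only by the tool play_rows, never from a script. Its argument "targets" is one flat list of numbers, 4 for each row, row after row: the shift along the tool's x, y, z in cm, then the turn about the tool's z in degrees. In form: [dx, dy, dz, roll, dx, dy, dz, roll, ...]. A call has 1 to 8 rows; each row is the pose to reach, as a shift and turn from the pose commanded when the call began, along the tool's axes at that moment; what a row does not reach only later rows make up. A row lasts 1/12 s, in which the tool goes at most 41.7 mm and 7.16 degrees, less where a joint would pass 70% of its speed; a pose out of reach is approached as far as the arm can. A call with a gripper value outside its range is refused whole. "grip" is the finger opening in cm, from 0 to 9.3, set as the call begins (left out, the last holds). The fingers move at their own pace and stop on an object; "grip_force" is the grip in N (left out, the last holds). Time passes only in rows, so rows that repeat a pose let the fingers close. It gives the time, the measured TCP pose, the force, the opening and the grip force at its end, in the units of the state.
- read_state(): the state, without advancing time (a new reading comes with each control period).
- eyes.read_camera(name): name is "scene" or "top" or "wrist"; returns a dict with "image" (420x560x3 uint8, red, green, blue), "vfov" (degrees; the focal length in pixels is half the picture's height over the tangent of half this angle, whatever the lens; pixels are square), "cx", "cy" (the principal point, pixels), "k1" (the pictures are not rectified: a ray, as slopes to the right and down, at radius r is drawn at 1 + k1 r^2 times it, then the intrinsics apply), "cam_to_world" (4x4, takes a point from camera to world coordinates); the wrist camera has in their place "T_tool_cam" (4x4, takes a point from camera to tool coordinates, whose origin is the TCP and whose axes are the flange's). Camera axes: x right, y up, looking along -z (the intrinsics and any distortion apply to the point x, -y, -z); pixel columns grow to the right and rows downward; lengths in m; the calibration is good to about 2 mm. A picture is of the moment at which its call begins: read the wrist's pose just before it. There is no depth.
- workorder.close_job(): hands the job in; it is judged then, once.
The state is a dict: "t": time; "q": joint angles; "dq": joint speeds; "joint_torque": joint torques, N m; "tool_pos": TCP position; "orientation": TCP orientation; "force": force on the tool from outside, world axes, zero at the start; "wrist_torque": the same for the moment, N m; "opening": finger opening in m; "gripper_force": force on a finger pad.
Only numpy, scipy, OpenCV 4.12 (cv2) and the standard library are available. Lean on these libraries where they do the work, as an engineer would, in place of code of your own. Each camera call takes 0.05 s, during which the arm holds its last target. There are 200 camera calls.

## Working session

There is one attempt and no reset: what is moved stays moved. The work goes in short steps, Python scripts to look and compute and a tool call to move; the robot and the scene stay as the last step left them, time stands still between calls to the robot, and variables do not carry over. Pictures are saved under pics/ and viewed, at most 14 in all, crops included, and the job is handed in when it is done.

Besides the shell and the picture viewer there is one more tool, called after "Call:" as name(argument=value, ...) on one line, values as JSON. play_rows: Moves the arm, as the interface text tells. Its arguments: {"type":"object","properties":{"targets":{"type":"array"},"grip":{"type":"number"},"grip_force":{"type":"number"}},"required":["targets"]}

```bash
mkdir -p pics
cat > h.py <<'E'
import numpy as np, cv2
from plant import read_state, eyes
from scipy.spatial.transform import Rotation as R
def cam(name):
    s=read_state(); c=eyes.read_camera(name)
    if 'cam_to_world' in c: T=np.array(c['cam_to_world'])
    else:
        W=np.eye(4); W[:3,:3]=R.from_rotvec(s['orientation']).as_matrix(); W[:3,3]=s['tool_pos']; T=W@np.array(c['T_tool_cam'])
    c['T']=T; c['f']=210/np.tan(np.radians(c['vfov'])/2); return c
def ray(c,u,v):
    d=np.array([u-c['cx'],v-c['cy']])/c['f']; p=d.copy()
    for _ in range(30): p=d/(1+c['k1']*(p@p))
    return c['T'][:3,3], c['T'][:3,:3]@np.array([p[0],-p[1],-1])
def onz(c,u,v,z):
    o,d=ray(c,u,v); return o+d*(z-o[2])/d[2]
def proj(c,P):
    q=np.linalg.inv(c['T'])@np.append(P,1); x=np.array([q[0],-q[1]])/-q[2]
    x=x*(1+c['k1']*(x@x)); return x*c['f']+[c['cx'],c['cy']]
def save(c,fn): cv2.imwrite('pics/'+fn,c['image'][:,:,::-1])
E
python3 - <<'E'
from h import *
import pickle
for n in ['top','scene']:
    c=cam(n); save(c,n+'0.png'); pickle.dump(c,open(n+'0.pkl','wb')); print(n,c['f'],c['k1'],c['cx'],c['cy'],c['T'].round(3).tolist())
s=read_state(); print(s)
E
```

```text
top 524.6972860576142 -0.20020439694557202 280.830333768822 205.24160723753633 [[-0.025, 0.984, -0.178, 0.373], [-1.0, -0.027, -0.005, -0.004], [-0.01, 0.178, 0.984, 1.112], [0.0, 0.0, 0.0, 1.0]]
scene 409.7375702997912 -0.06628922730229891 280.11663794780145 203.48266132249898 [[0.62, -0.493, 0.61, 1.127], [0.784, 0.403, -0.471, -0.447], [-0.013, 0.771, 0.637, 0.678], [0.0, 0.0, 0.0, 1.0]]
{'t': 0.1, 'q': array([-1.39842047e+00,  1.31075901e-01,  1.48915756e+00, -1.41439029e-05,
        1.52299797e+00, -8.54410185e-02]), 'dq': array([-0.00063929, -0.00105398, -0.00336799,  0.000572  ,  0.00167139,
       -0.00011722]), 'joint_torque': array([ 3.92522179e-05, -5.61341143e+01, -4.93097448e+01,  7.70348101e-02,
        2.90940050e-02, -6.86730118e-05]), 'tool_pos': array([ 0.15288744, -0.57966982,  0.2177052 ]), 'orientation': array([-3.11390307e+00, -4.03647805e-01,  1.33958489e-04]), 'force': array([ 0.60177959,  0.41253657, -0.52486993]), 'wrist_torque': array([-0.01158176, -0.06737072, -0.03312327]), 'gripper_force': 0.0, 'opening': 0.09331240129175933}
```

View pics/top0.png

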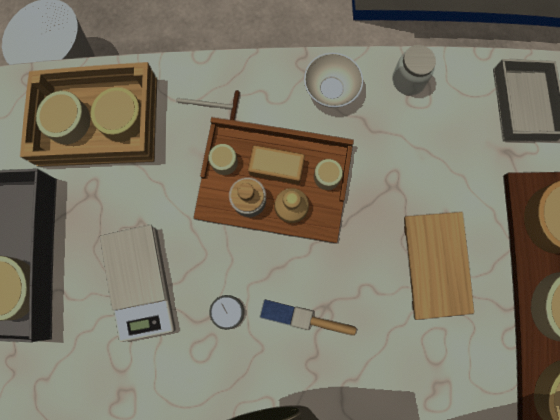

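View pics/scene0.png

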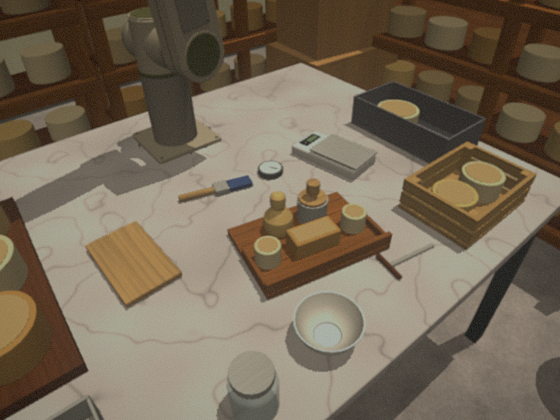

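The top view has world +x up and +y left. The ripening board is around (275,180), with the mould knob at (247,188), pear head at (292,199), brick at (276,163) and drums at (222,158) and (329,174). The side board is on the right at (439,265), and the scale is on the left at (137,280) with its display toward the robot. I'll zoom in.

Run:
```python
import cv2
a=cv2.imread('pics/top0.png'); cv2.imwrite('pics/crop0.png',cv2.resize(a[110:250,185:365],None,fx=4.4,fy=4.28,interpolation=cv2.INTER_CUBIC)[:600,:800])
```

```text
(no output)
```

View pics/crop0.png

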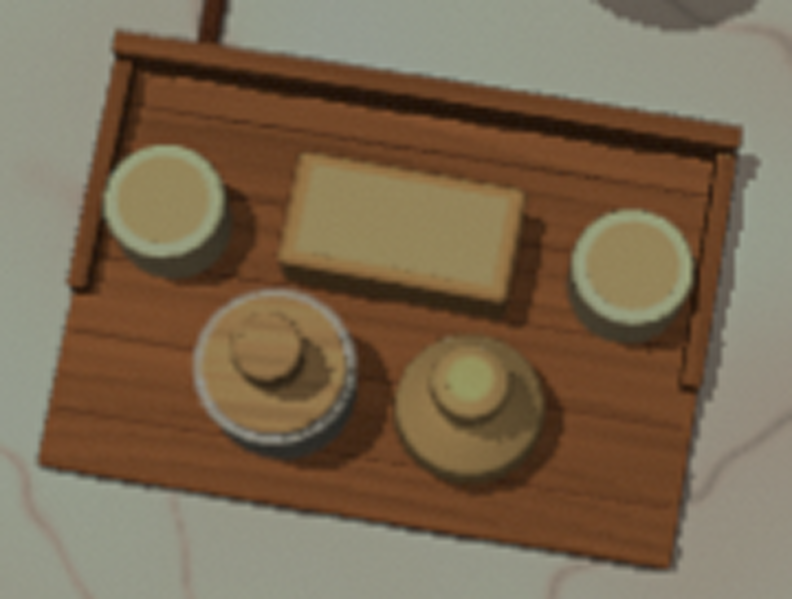

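Crop ×4.4/4.28: the brick top's centre is near (402,222), the mould rim at (275,367), the knob at (267,348), the pear head at (470,382), and the drums at (165,200) and (633,267). The board's front corners are at (40,466) and (672,568).

Run:
```python
from h import *
import pickle
c=pickle.load(open('top0.pkl','rb'))
P=lambda n,u,v,z,crop=1:print(n,(onz(c,185+u/4.4,110+v/4.28,z) if crop else onz(c,u,v,z))[:2].round(4))
P('FL',40,466,.018);P('FR',672,568,.018);P('BL',118,33,.048);P('BR',740,128,.048)
P('brickBL',303,153,.063);P('brickBR',523,187,.063);P('brickFL',283,258,.063);P('brickFR',507,292,.063)
P('rim',275,367,.076);P('knob',267,348,.115);P('head',470,382,.108);P('body',470,407,.038)
P('dl',165,200,.066);P('dr',633,267,.066)
for p in [(406,215),(463,212),(473,312),(416,318)]: P('side',*p,.02,0)
for p in [(103,234),(153,226),(171,298),(119,309)]: P('plate',*p,.044,0)
```

```text
FL [0.5458 0.1866]
FR [ 0.4872 -0.1156]
BL [0.7598 0.1448]
BR [ 0.7013 -0.1555]
brickBL [0.6894 0.0543]
brickBR [ 0.6693 -0.0491]
brickFL [0.6371 0.0644]
brickFR [ 0.6173 -0.0398]
rim [0.581 0.068]
knob [0.5821 0.0687]
head [ 0.5652 -0.0206]
body [ 0.5663 -0.0214]
dl [0.6669 0.1195]
dr [ 0.6274 -0.0989]
side [ 0.5415 -0.2641]
side [ 0.5443 -0.3909]
side [ 0.33   -0.3979]
side [ 0.3242 -0.2731]
plate [0.5142 0.3776]
plate [0.5288 0.269 ]
plate [0.3795 0.2303]
plate [0.3575 0.3403]
```

```bash
cat >> h.py <<'E'
def go(x,y,z,psi):
    """tool-frame shift (cm) and roll (deg) to TCP x,y,z with tool x axis at world heading psi deg"""
    s=read_state(); M=R.from_rotvec(s['orientation']).as_matrix()
    d=M.T@(np.array([x,y,z])-s['tool_pos'])*100
    p=np.degrees(np.arctan2(M[1,0],M[0,0])); r=(p-psi+180)%360-180
    print('t',round(s['t'],2),'pos',s['tool_pos'].round(4),'psi',p.round(2),'tilt',np.degrees(np.arccos(-M[2,2])).round(2),'q',s['q'].round(2),'open',round(s['opening'],4),'F',s['force'].round(1),s['gripper_force'])
    print('MOVE',d.round(2),'roll',round(r,1),'rows',round(np.linalg.norm(d)/4.17,1),round(abs(r)/7.16,1))
E
python3 -c "
from h import *
go(.5655,-.021,.25,79)"
```

```text
t 0.1 pos [ 0.1529 -0.5797  0.2177] psi 14.77 tilt 0.09 q [-1.4   0.13  1.49 -0.    1.52 -0.09] open 0.0933 F [ 0.6  0.4 -0.5] 0.0
MOVE [ 54.14 -43.51  -3.15] roll -64.2 rows 16.7 9.0
```

Call:
play_rows(targets=[3,-2.4,-0.3,0,6,-4.8,-0.6,0,9,-7.2,-0.9,0,12,-9.6,-1.2,0,15,-12,-1.5,0,18,-14.5,-1.8,0], grip=7, grip_force=20)

```text
t: 0.6
tool_pos: [0.2906, -0.3923, 0.2363]
orientation: [-3.115, -0.403, 0.0]
force: [1.3, -0.2, -0.4]
opening: 0.0702
gripper_force: 0.0
```

Call:
play_rows(targets=[3,-2.4,-0.3,0,6,-4.8,-0.6,0,9,-7.2,-0.9,0,12,-9.6,-1.2,0,15,-12,-1.5,0,18,-14.5,-1.8,0])

```text
t: 1.1
tool_pos: [0.4277, -0.2062, 0.2545]
orientation: [-3.115, -0.404, 0.0]
force: [1.3, -0.1, -0.8]
opening: 0.0698
gripper_force: 0.0
```

Call:
play_rows(targets=[3,-2.4,0,-7,6,-4.8,0,-14,9,-7.2,0,-21,12,-9.6,0,-28,15,-12,0,-35,18,-14.5,0,-42,18,-14.5,0,-49,18,-14.5,0,-56])

```text
t: 1.77
tool_pos: [0.5647, -0.0195, 0.2535]
orientation: [-2.551, -1.831, 0.002]
force: [-1.0, 0.4, 0.3]
opening: 0.07
gripper_force: 0.0
```

```bash
python3 -c "
from h import *
go(.5655,-.021,.25,79)
c=cam('wrist'); save(c,'w1.png'); import pickle; pickle.dump(c,open('w1.pkl','wb')); print(proj(c,[.5655,-.021,.105]),proj(c,[.582,.0685,.109]))"
```

```text
t 1.77 pos [ 0.5647 -0.0195  0.2535] psi 71.33 tilt 0.11 q [-0.13  0.03  1.54  0.    1.58  0.2 ] open 0.07 F [-1.   0.4  0.3] 0.0
MOVE [-0.12  0.13  0.34] roll -7.7 rows 0.1 1.1
[280.84471042 199.25748175] [267.42339879 109.07335875]
```

View pics/w1.png

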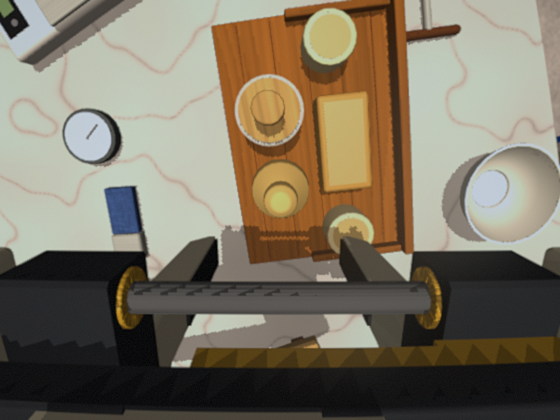

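The wrist view shows the pear head at (280,199) and the knob at (267,108). Both match the predicted pixels, so I'll descend on the pear.

Call:
play_rows(targets=[-0.1,0.1,3,-4,-0.1,0.1,6,-7.7,-0.1,0.1,9,-7.7,-0.1,0.1,12,-7.7,-0.1,0.1,14.5,-7.7,-0.1,0.1,16,-7.7,-0.1,0.1,16.7,-7.7,-0.1,0.1,16.7,-7.7])

```text
t: 2.48
tool_pos: [0.5631, -0.0232, 0.0854]
orientation: [-2.433, -1.982, 0.004]
force: [-0.4, 0.3, -0.2]
opening: 0.07
gripper_force: 0.0
```

Call:
play_rows(targets=[0,0,0,0,0,0,0,0,0,0,0,0,0,0,0,0,0,0,0,0,0,0,0,0,0,0,0,0], grip=2.5, grip_force=20)

```text
t: 3.07
tool_pos: [0.5653, -0.0232, 0.0883]
orientation: [2.433, 1.986, 0.001]
force: [-0.2, 0.3, 3.3]
opening: 0.0348
gripper_force: 20.0
```

```bash
python3 -c "
from h import *
go(.485,-.330,.23,79)"
```

```text
t 3.07 pos [ 0.5653 -0.0232  0.0883] psi 78.47 tilt 0.07 q [-0.13  0.14  1.72  0.    1.28  0.07] open 0.0348 F [-0.2  0.3  3.3] 20.00045545399189
MOVE [-31.67  -1.72 -14.17] roll -0.5 rows 8.3 0.1
```

Pear gripped (34.8 mm). I'll lift it and carry it to the side board.

Call:
play_rows(targets=[0,0,-1,0,0,0,-3,0,0,0,-6,0,0,0,-9,0,0,0,-11.5,0,0,0,-13.5,0,-1,0,-14,0,-3,-0.1,-14,0])

```text
t: 3.73
tool_pos: [0.5591, -0.0516, 0.23]
orientation: [2.429, 1.989, 0.005]
force: [0.1, -1.0, -3.2]
opening: 0.035
gripper_force: 20.0
```

Call:
play_rows(targets=[-3,-0.1,0,0,-6.5,-0.3,0,0,-10,-0.4,0,0,-14,-0.5,0,0,-18,-0.7,0,0,-22,-0.9,0,0,-25,-1.0,0,0,-27,-1.1,0,0])

```text
t: 4.4
tool_pos: [0.4906, -0.318, 0.2261]
orientation: [-2.434, -1.983, 0.003]
force: [0.2, 0.4, -2.7]
opening: 0.035
gripper_force: 20.0
```

Call:
play_rows(targets=[-1,-0.1,0,0,-1.6,-0.1,0,0,-1.6,-0.1,0,0,-1.6,-0.1,0,0])

```text
t: 4.73
tool_pos: [0.4891, -0.3293, 0.2272]
orientation: [-2.432, -1.987, -0.0]
force: [-0.5, -0.0, -2.5]
opening: 0.0349
gripper_force: 20.0
```

```bash
python3 -c "
from h import *
go(.490,-.330,.092,78.5)
c=cam('wrist'); save(c,'w2.png')
for p in [(-.11,-.065),(-.11,.065),(.11,.065),(.11,-.065)]:
  a=np.radians(2.1); print(proj(c,[.435+p[0]*np.cos(a)-p[1]*np.sin(a),-.3315+p[0]*np.sin(a)+p[1]*np.cos(a),.02]).round())
c=cam('top'); save(c,'t2.png')"
```

```text
t 4.73 pos [ 0.4891 -0.3293  0.2272] psi 78.5 tilt 0.06 q [-0.68  0.1   1.51  0.    1.54 -0.48] open 0.0349 F [-0.5 -0.  -2.5] 19.999661799520254
MOVE [-0.07  0.12 13.52] roll -0.0 rows 3.2 0.0
[170. 265.]
[137. 169.]
[313. 125.]
[334. 227.]
```

View pics/w2.png

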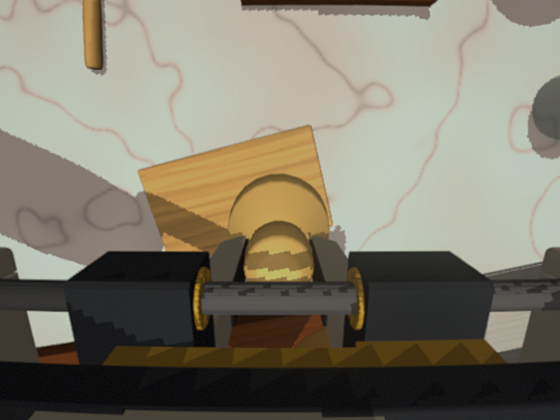

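The wrist view shows the side board's corners at (139,170) and (311,125), as predicted, and the pear hanging upright. I'll lower it.

Call:
play_rows(targets=[0,0,3,0,0,0,6,0,0,0,9,0,0,0,11.5,0,0,0,12.8,0,0,0,13.4,0,0,0,13.4,0,0,0,13.4,0])

```text
t: 5.5
tool_pos: [0.4899, -0.3304, 0.0951]
orientation: [2.431, 1.987, 0.001]
force: [0.7, 0.1, -1.8]
opening: 0.0349
gripper_force: 20.0
```

Call:
play_rows(targets=[0,0,0.1,0,0,0,0.2,0,0,0,0.2,0])

```text
t: 5.75
tool_pos: [0.4897, -0.3308, 0.093]
orientation: [2.432, 1.986, 0.001]
force: [-0.1, 0.8, -2.7]
opening: 0.0346
gripper_force: 20.0
```

Call:
play_rows(targets=[0,0,0.1,0,0,0,0.2,0,0,0,0.2,0])

```text
t: 6.0
tool_pos: [0.4892, -0.3305, 0.0903]
orientation: [2.433, 1.986, 0.0]
force: [-1.0, 0.1, 2.2]
opening: 0.0349
gripper_force: 20.0
```

Call:
play_rows(targets=[0,0,0.1,0,0,0,0.1,0,0,0,0.1,0])

```text
t: 6.25
tool_pos: [0.4894, -0.3307, 0.0903]
orientation: [2.432, 1.986, 0.0]
force: [-3.0, 1.9, 8.8]
opening: 0.0348
gripper_force: 20.0
```

Contact felt at z=0.0903. I'll release the pear and go to the mould.

Call:
play_rows(targets=[0,0,-0.1,0,0,0,-0.1,0,0,0,-0.1,0,0,0,-0.1,0,0,0,-0.1,0], grip=7)

```text
t: 6.67
tool_pos: [0.4889, -0.3301, 0.0894]
orientation: [-2.433, -1.987, 0.0]
force: [-0.1, 0.1, -0.2]
opening: 0.0638
gripper_force: 0.0
```

Call:
play_rows(targets=[0,0,-2,0,0,0,-5,0,0,0,-9,0,0,0,-13,0,3,0.1,-14,0,7,0.2,-14,0,11,0.3,-14,0,15,0.4,-14,0])

```text
t: 7.33
tool_pos: [0.5231, -0.1828, 0.2301]
orientation: [2.434, 1.985, 0.001]
force: [0.3, -0.2, -0.2]
opening: 0.0698
gripper_force: 0.0
```

Call:
play_rows(targets=[4,0.1,0,0,8,0.2,0,0,12,0.3,0,0,16,0.4,0,0,20,0.5,0,0,23.5,0.6,0,0,26,0.7,0,0,26,0.7,0,0])

```text
t: 8.0
tool_pos: [0.582, 0.0742, 0.2293]
orientation: [-2.428, -1.992, -0.002]
force: [0.2, 1.2, 0.3]
opening: 0.0701
gripper_force: 0.0
```

```bash
python3 -c "
from h import *
go(.582,.0685,.090,78.5)
c=cam('wrist'); save(c,'w3.png');print(proj(c,[.582,.0685,.109]))
c=cam('top'); save(c,'t3.png')"
```

```text
t 8.0 pos [0.582  0.0742 0.2293] psi 78.73 tilt 0.1 q [0.04 0.09 1.51 0.   1.54 0.23] open 0.0701 F [0.2 1.2 0.3] 0.0
MOVE [-0.58  0.12 13.93] roll 0.2 rows 3.3 0.0
[280.63006515 210.23949334]
```

View pics/w3.png

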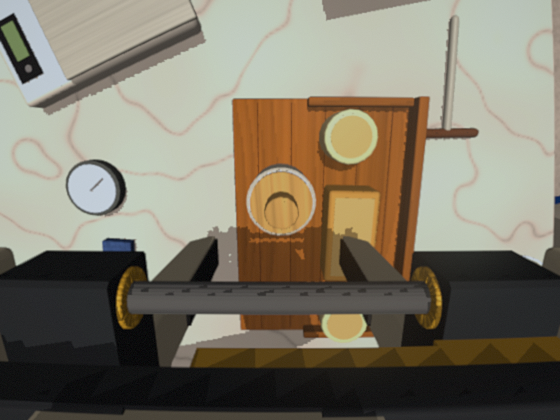

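The knob appears at (281,211), as predicted. I'll descend and grip it.

Call:
play_rows(targets=[-0.5,0.1,3,0,-0.6,0.1,6,0,-0.6,0.1,9,0,-0.6,0.1,11.5,0,-0.6,0.1,13,0,-0.6,0.1,13.8,0,-0.6,0.1,13.8,0,-0.6,0.1,13.8,0])

```text
t: 8.77
tool_pos: [0.5817, 0.0623, 0.0922]
orientation: [2.434, 1.986, 0.0]
force: [0.6, -0.2, -0.1]
opening: 0.0699
gripper_force: 0.0
```

Call:
play_rows(targets=[0,0,0,0,0,0,0,0,0,0,0,0,0,0,0,0,0,0,0,0,0,0,0,0,0,0,0,0], grip=2.2, grip_force=25)

```text
t: 9.35
tool_pos: [0.5817, 0.0633, 0.0918]
orientation: [2.433, 1.987, 0.001]
force: [1.2, 0.2, 0.9]
opening: 0.0315
gripper_force: 25.0
```

```bash
python3 -c "
from h import *
go(.380,-.3345,.23,78.5)"
```

```text
t 9.35 pos [0.5817 0.0633 0.0918] psi 78.48 tilt 0.03 q [ 0.02  0.18  1.67 -0.    1.29  0.22] open 0.0315 F [1.2 0.2 0.9] 25.000232756137848
MOVE [-43.01 -11.81 -13.83] roll -0.0 rows 11.2 0.0
```

Call:
play_rows(targets=[0,0,-1,0,0,0,-3,0,0,0,-6,0,0,0,-9,0,0,0,-12,0,0,0,-14,0,-1,-0.3,-14,0,-3.2,-0.9,-14,0])

```text
t: 10.02
tool_pos: [0.5669, 0.0348, 0.2326]
orientation: [2.43, 1.989, 0.004]
force: [-0.5, -0.4, -4.8]
opening: 0.0314
gripper_force: 25.0
```

Call:
play_rows(targets=[-3,-0.8,0,0,-6.4,-1.7,0,0,-10,-2.7,0,0,-13.5,-3.7,0,0,-17,-4.6,0,0,-20.5,-5.6,0,0,-24,-6.5,0,0,-27,-7.4,0,0])

```text
t: 10.68
tool_pos: [0.437, -0.2176, 0.2295]
orientation: [-2.432, -1.985, 0.002]
force: [0.6, -0.3, -4.8]
opening: 0.0314
gripper_force: 25.0
```

Call:
play_rows(targets=[-3,-0.8,0,0,-6,-1.6,0,0,-9,-2.4,0,0,-11,-3,0,0,-12.5,-3.4,0,0,-13,-3.5,0,0,-13,-3.5,0,0,-13,-3.5,0,0])

```text
t: 11.35
tool_pos: [0.379, -0.3357, 0.2304]
orientation: [-2.432, -1.985, -0.0]
force: [0.4, 0.8, -4.0]
opening: 0.0317
gripper_force: 25.0
```

```bash
python3 -c "
from h import *
go(.380,-.337,.0938,78.5)
c=cam('wrist'); save(c,'w4.png')"
```

```text
t 11.35 pos [ 0.379  -0.3357  0.2304] psi 78.44 tilt 0.12 q [-0.83 -0.13  1.73  0.    1.55 -0.62] open 0.0317 F [ 0.4  0.8 -4. ] 24.99924659729004
MOVE [-0.13  0.15 13.66] roll -0.1 rows 3.3 0.0
```

View pics/w4.png

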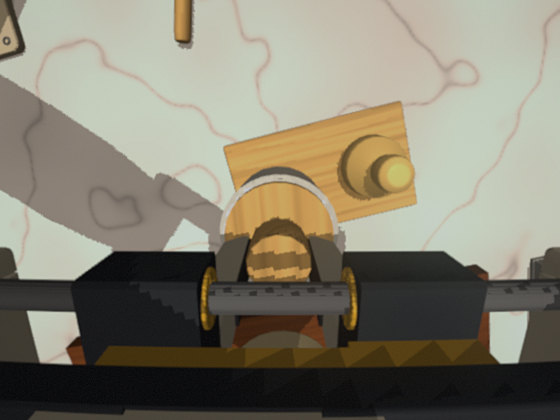

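The pear stands upright on the side board at (378,168), and the mould hangs over the near part. I'll lower the mould.

Call:
play_rows(targets=[0,0,3,0,0,0,6,0,0,0,9,0,0,0,11.5,0,0,0,12.8,0,0,0,13.3,0,0,0,13.3,0,0,0,13.3,0])

```text
t: 12.07
tool_pos: [0.3802, -0.3362, 0.0995]
orientation: [2.432, 1.988, 0.0]
force: [-0.4, 0.1, -4.3]
opening: 0.0315
gripper_force: 25.0
```

Call:
play_rows(targets=[0,0,0.1,0,0,0,0.2,0,0,0,0.3,0,0,0,0.3,0])

```text
t: 12.4
tool_pos: [0.3798, -0.3367, 0.0962]
orientation: [2.433, 1.986, 0.0]
force: [-0.6, -0.1, -4.9]
opening: 0.032
gripper_force: 25.0
```

Call:
play_rows(targets=[0,0,0.1,0,0,0,0.1,0,0,0,0.1,0])

```text
t: 12.65
tool_pos: [0.3794, -0.3364, 0.0946]
orientation: [-2.433, -1.987, 0.0]
force: [1.1, -1.3, -4.8]
opening: 0.0323
gripper_force: 25.0
```

Call:
play_rows(targets=[0,0,0.1,0,0,0,0.1,0,0,0,0.1,0])

```text
t: 12.9
tool_pos: [0.3796, -0.3366, 0.0938]
orientation: [2.433, 1.987, 0.0]
force: [0.5, -0.6, -2.5]
opening: 0.0314
gripper_force: 25.0
```

Call:
play_rows(targets=[0,0,0.1,0,0,0,0.1,0,0,0,0.1,0])

```text
t: 13.15
tool_pos: [0.3798, -0.3367, 0.0937]
orientation: [2.433, 1.987, 0.0]
force: [-1.4, 3.0, 4.8]
opening: 0.0314
gripper_force: 25.0
```

Contact confirmed. I'll release it and go to the brick.

Call:
play_rows(targets=[0,0,-0.1,0,0,0,-0.1,0,0,0,-0.1,0,0,0,-0.1,0,0,0,-0.1,0], grip=7.6)

```text
t: 13.57
tool_pos: [0.3795, -0.3364, 0.0936]
orientation: [2.433, 1.987, 0.0]
force: [0.7, 0.1, -0.2]
opening: 0.0607
gripper_force: 0.0
```

Call:
play_rows(targets=[0,0,-2,0,0,0,-5,0,0,0,-9,0,0,0,-13,0,3,1.5,-14,0,6.5,3.3,-14,0,10,5.1,-14,0,13.5,6.9,-14,0])

```text
t: 14.23
tool_pos: [0.4751, -0.2169, 0.2343]
orientation: [2.434, 1.985, 0.001]
force: [0.3, -0.2, 0.1]
opening: 0.076
gripper_force: 0.0
```

Call:
play_rows(targets=[3.5,1.8,0,0,7,3.6,0,0,10.5,5.4,0,0,14,7.2,0,0,17.5,9,0,0,21,10.8,0,0,24.5,12.5,0,0,25.6,13,0,0])

```text
t: 14.9
tool_pos: [0.6545, 0.0117, 0.2327]
orientation: [-2.429, -1.99, -0.002]
force: [0.4, -0.2, -0.8]
opening: 0.076
gripper_force: 0.0
```

Call:
play_rows(targets=[0,0,0,0])

```text
t: 14.98
tool_pos: [0.6536, 0.0101, 0.2326]
orientation: [-2.429, -1.991, 0.0]
force: [-0.3, -0.9, -1.3]
opening: 0.0761
gripper_force: 0.0
```

```bash
python3 -c "
from h import *
import pickle
go(.653,.007,.032,79.1)
c=cam('wrist'); save(c,'w5.png'); pickle.dump(c,open('w5.pkl','wb'))
print([proj(c,p).round() for p in [(.6894,.0543,.063),(.6693,-.0491,.063),(.6371,.0644,.063),(.6173,-.0398,.063)]])
c=cam('top'); save(c,'t5.png')"
```

```text
t 14.98 pos [0.6536 0.0101 0.2326] psi 78.69 tilt 0.07 q [-0.06  0.27  1.3   0.    1.57  0.13] open 0.0761 F [-0.3 -0.9 -1.3] 0.0
MOVE [-3.300e-01  2.000e-02  2.006e+01] roll -0.4 rows 4.8 0.1
[array([304., 148.]), array([303., 241.]), array([254., 149.]), array([257., 242.])]
```

View pics/w5.png

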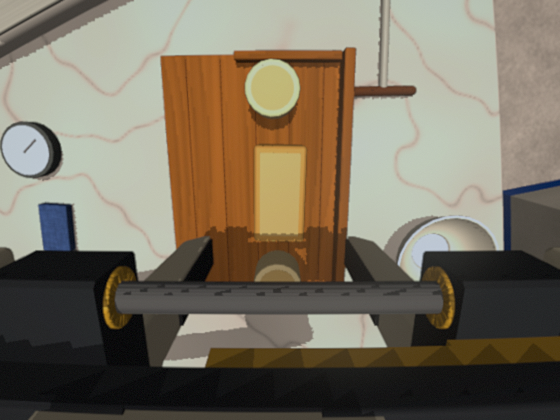

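The brick's corners are at (255,146), (305,146), (255,241) and (304,240), as predicted. I'll descend and grip across the 58 mm.

Call:
play_rows(targets=[-0.3,0,4,-0.4,-0.3,0,8,-0.4,-0.3,0,11,-0.4,-0.3,0,14,-0.4,-0.3,0,16.5,-0.4,-0.3,0,18.5,-0.4,-0.3,0,20,-0.4,-0.3,0,20,-0.4])

```text
t: 15.75
tool_pos: [0.6487, 0.0026, 0.0297]
orientation: [-2.425, -1.991, 0.007]
force: [-0.6, -0.2, -0.8]
opening: 0.0759
gripper_force: 0.0
```

Call:
play_rows(targets=[0,0,0,0,0,0,0,0,0,0,0,0,0,0,0,0,0,0,0,0,0,0,0,0,0,0,0,0], grip=4.8, grip_force=25)

```text
t: 16.33
tool_pos: [0.6535, 0.0037, 0.036]
orientation: [2.424, 1.994, 0.003]
force: [-1.6, -2.4, 7.8]
opening: 0.058
gripper_force: 25.0
```

```bash
python3 -c "
from h import *
go(.445,.304,.20,14)"
```

```text
t 16.33 pos [0.6535 0.0037 0.036 ] psi 78.87 tilt 0.19 q [-0.07  0.42  1.49 -0.    1.23  0.12] open 0.058 F [-1.6 -2.4  7.8] 24.95274066925049
MOVE [ 25.44 -26.2  -16.48] roll 64.9 rows 9.6 9.1
```

Call:
play_rows(targets=[0,0,-1,0,0,0,-3,0,0,0,-6,0,0,0,-9,0,0,0,-12,0,0,0,-14,0,1,-1,-14,0,3,-3.1,-14,0])

```text
t: 17.0
tool_pos: [0.6291, 0.0378, 0.1758]
orientation: [2.426, 1.99, 0.005]
force: [0.7, 1.2, -4.0]
opening: 0.0579
gripper_force: 24.9
```

Call:
play_rows(targets=[2.4,-2.5,0,0,4.9,-5,0,0,7.4,-7.6,0,0,10,-10.3,0,0,12.5,-12.9,0,0,15,-15.5,0,0,17,-17.5,0,0,18,-18.5,0,0])

```text
t: 17.67
tool_pos: [0.4769, 0.2546, 0.1724]
orientation: [-2.422, -1.998, 0.003]
force: [-0.4, -0.6, -3.7]
opening: 0.0578
gripper_force: 24.9
```

Call:
play_rows(targets=[0,0,0,4,0,0,0,10,0,0,0,17,0,0,0,24,0,0,0,31,0,0,0,37,0,0,0,42,0,0,0,45])

```text
t: 18.33
tool_pos: [0.4791, 0.2518, 0.1723]
orientation: [-3.007, -0.908, 0.004]
force: [-0.1, 1.0, -2.8]
opening: 0.0578
gripper_force: 24.9
```

```bash
python3 -c "
from h import *
import pickle
go(.445,.304,.18,14)
c=cam('wrist'); save(c,'w6.png'); pickle.dump(c,open('w6.pkl','wb'))"
```

```text
t 18.33 pos [0.4791 0.2518 0.1723] psi 33.61 tilt 0.13 q [0.39 0.   1.71 0.   1.43 1.37] open 0.0578 F [-0.1  1.  -2.8] 24.919762015342712
MOVE [ 0.05 -6.23 -0.76] roll 19.6 rows 1.5 2.7
```

View pics/w6.png

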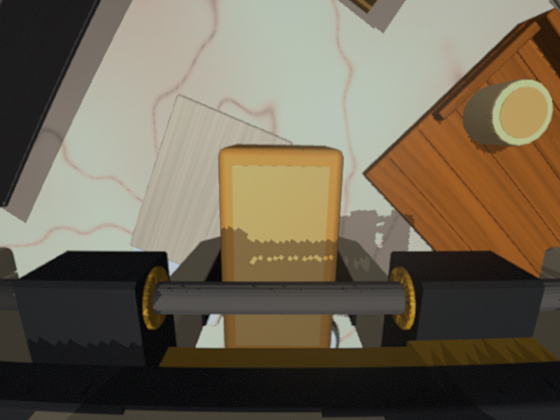

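The plate's visible corners are at (179,95), (293,142) and (132,246). The brick's far end is at v≈147, spanning u 220 to 342. I'll work out both.

Run:
```python
from h import *
import pickle
c=pickle.load(open('w6.pkl','rb'))
A,B,C=[onz(c,*p,.044) for p in [(179,95),(293,142),(132,246)]]
print(A,B,C,np.linalg.norm(A-B),np.linalg.norm(A-C))
u=(A-C)[:2]; print('yaw x',np.degrees(np.arctan2(u[1],u[0])),'yaw from y',np.degrees(np.arctan2((A-B)[1],(A-B)[0]))-90)
a=np.arctan2(u[1],u[0]); X=np.array([np.cos(a),np.sin(a)]); Y=np.array([-X[1],X[0]])
print('centre from A',A[:2]-.08*X-.0575*Y,'mid BC',((B+C)/2)[:2])
s=read_state(); t=s['tool_pos']; e=onz(c,281,149,t[2]+.027); th=np.radians(33.6)
d=e[:2]-t[:2]; print('brick end from tcp along x,y tool', d@[np.cos(th),np.sin(th)], d@[np.sin(th),-np.cos(th)])
```

```text
[0.51156009 0.38333504 0.044     ] [0.53380414 0.27295361 0.044     ] [0.35628748 0.35250072 0.044     ] 0.11260043220137143 0.15830457318349328
yaw x 11.231783978769116 yaw from y 11.39364177806533
centre from A [0.44429207 0.31135404] mid BC [0.44504581 0.31272716]
brick end from tcp along x,y tool 0.05913199694553296 0.00035365833376450276
```

```bash
python3 -c "
from h import *
go(.441,.311,.062,11.3)"
```

```text
t 18.38 pos [0.4791 0.2518 0.1723] psi 33.5 tilt 0.13 q [0.39 0.   1.71 0.   1.43 1.38] open 0.0581 F [ 0.3  0.9 -3.2] 24.920064210891724
MOVE [ 0.11 -7.03 11.04] roll 22.2 rows 3.1 3.1
```

Call:
play_rows(targets=[0,-1.5,0,4,0.1,-3,0,9,0.1,-5,0,14,0.1,-6.5,0,18,0.1,-7,0,21,0.1,-7,0,22.2,0.1,-7,0,22.2,0.1,-7,0,22.2])

```text
t: 19.05
tool_pos: [0.4422, 0.31, 0.1732]
orientation: [3.124, 0.323, -0.001]
force: [0.4, -0.6, -3.6]
opening: 0.0578
gripper_force: 24.9
```

Call:
play_rows(targets=[0,0,2,0,0,0,4,0,0,0,6,0,0,0,8,0,0,0,9.5,0,0,0,10.3,0,0,0,10.3,0,0,0,10.3,0])

```text
t: 19.72
tool_pos: [0.4426, 0.31, 0.0707]
orientation: [3.125, 0.32, -0.001]
force: [0.3, 0.5, -3.6]
opening: 0.0574
gripper_force: 24.9
```

```bash
python3 -c "
from h import *
go(.441,.311,.062,11.3)"
```

```text
t 19.72 pos [0.4426 0.31   0.0707] psi 11.68 tilt 0.03 q [ 0.52  0.09  1.81 -0.    1.24  1.88] open 0.0574 F [ 0.3  0.5 -3.6] 24.920532703399658
MOVE [-0.13 -0.13  0.87] roll 0.4 rows 0.2 0.1
```

Call:
play_rows(targets=[-0.1,-0.1,0.2,0,-0.1,-0.1,0.4,0,-0.1,-0.1,0.5,0,-0.1,-0.1,0.5,0])

```text
t: 20.05
tool_pos: [0.4415, 0.3114, 0.066]
orientation: [-3.125, -0.32, -0.001]
force: [-0.1, -0.5, -4.7]
opening: 0.0578
gripper_force: 24.9
```

Call:
play_rows(targets=[0,0,0.1,0,0,0,0.2,0,0,0,0.2,0])

```text
t: 20.3
tool_pos: [0.4412, 0.3111, 0.0635]
orientation: [3.125, 0.32, -0.0]
force: [-0.8, -0.3, -3.8]
opening: 0.0581
gripper_force: 24.9
```

Call:
play_rows(targets=[0,0,0.1,0,0,0,0.1,0,0,0,0.1,0])

```text
t: 20.55
tool_pos: [0.4412, 0.3111, 0.0625]
orientation: [3.125, 0.319, -0.0]
force: [1.5, 0.3, -3.6]
opening: 0.0581
gripper_force: 24.9
```

Call:
play_rows(targets=[0,0,0.1,0,0,0,0.1,0,0,0,0.1,0])

```text
t: 20.8
tool_pos: [0.4415, 0.3113, 0.0621]
orientation: [-3.125, -0.319, -0.001]
force: [-1.7, -1.3, 0.5]
opening: 0.058
gripper_force: 24.9
```

Call:
play_rows(targets=[0,0,0.1,0,0,0,0.1,0,0,0,0.1,0])

```text
t: 21.05
tool_pos: [0.4416, 0.3114, 0.062]
orientation: [-3.125, -0.319, -0.001]
force: [-4.7, -2.7, 9.7]
opening: 0.0582
gripper_force: 25.0
```

Touchdown. I'll release the brick, lift, and look.

Call:
play_rows(targets=[0,0,-0.1,0,0,0,-0.1,0,0,0,-0.1,0,0,0,-0.1,0,0,0,-0.1,0], grip=8)

```text
t: 21.47
tool_pos: [0.4413, 0.3112, 0.0615]
orientation: [-3.125, -0.319, -0.0]
force: [0.2, -0.0, -0.5]
opening: 0.0794
gripper_force: 0.0
```

Call:
play_rows(targets=[0,0,-1,0,0,0,-3,0,0,0,-6,0,0,0,-10,0,0,0,-14,0,0,0,-17,0,0,0,-17,0])

```text
t: 22.05
tool_pos: [0.4445, 0.3131, 0.2411]
orientation: [-3.12, -0.319, -0.019]
force: [0.3, 0.5, 0.0]
opening: 0.0799
gripper_force: 0.0
```

```bash
python3 -c "
from h import *
import pickle
go(.4894,-.3307,.23,78.5)
c=cam('wrist'); pickle.dump(c,open('w7.pkl','wb')); d=cam('top'); pickle.dump(d,open('t7.pkl','wb'))
a=c['image'][:,:,::-1]; b=d['image'][180:360,80:320,::-1]
cv2.imwrite('pics/w7.png',np.hstack([cv2.resize(a[:300],(400,214)),cv2.resize(b,(400,300))[:214]])); save(c,'w7f.png')"
```

```text
t 22.05 pos [0.4445 0.3131 0.2411] psi 11.67 tilt 0.74 q [ 0.52 -0.04  1.63  0.    1.55  1.89] open 0.0799 F [0.3 0.5 0. ] 0.0
MOVE [-8.64 63.96  0.75] roll -66.8 rows 15.5 9.3
```

View pics/w7f.png

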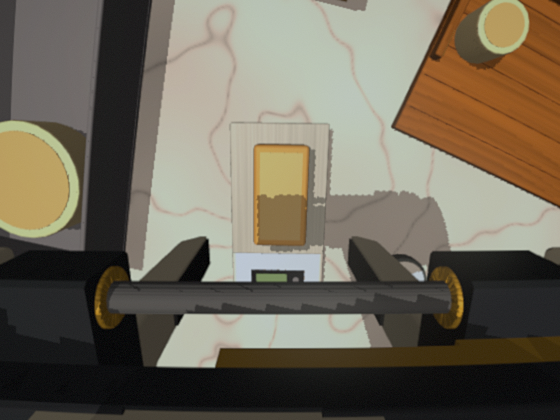

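The brick's top spans u 254–309 and v 144–245. The plate spans (230,123), (329,123), (322,252) and (233,252). I'll check the centring.

Run:
```python
from h import *
import pickle
c=pickle.load(open('w7.pkl','rb'))
p=np.mean([onz(c,*q,.044) for q in [(230,123),(329,123),(322,252),(233,252)]],0)
b=np.mean([onz(c,*q,.089) for q in [(254,144),(309,144),(306,245),(257,245)]],0)
print(p,b,(b-p)*1000)
s=read_state();print(s['tool_pos'])
go(.4894,-.3307,.24,78.5)
```

```text
[0.44485439 0.3147934  0.044     ] [0.44705316 0.31172781 0.089     ] [ 2.19876709 -3.06558567 45.        ]
[0.4423318  0.31178624 0.23434874]
t 22.15 pos [0.4423 0.3118 0.2343] psi 11.67 tilt 0.26 q [ 0.52 -0.04  1.64 -0.    1.54  1.89] open 0.0799 F [ 0.7  0.  -0.7] 0.0
MOVE [-8.38 63.87 -0.69] roll -66.8 rows 15.4 9.3
```

The brick is within about 4 mm of the middle. Next, fetch the pear.

Call:
play_rows(targets=[-0.3,2.5,0,0,-0.8,6.5,0,0,-1.3,10.5,0,0,-1.8,14.5,0,0,-2.3,18.5,0,0,-2.8,22.5,0,0,-3.3,26.5,0,0,-3.8,30.5,0,0], grip=7)

```text
t: 22.82
tool_pos: [0.4644, 0.003, 0.23]
orientation: [-3.125, -0.32, 0.004]
force: [1.3, -0.2, 0.5]
opening: 0.07
gripper_force: 0.0
```

Call:
play_rows(targets=[-0.5,4,0,0,-1,8,0,0,-1.5,12,0,0,-2,16,0,0,-2.6,20,0,0,-3.2,24,0,0,-3.8,28,0,0,-4.2,31.5,0,0])

```text
t: 23.48
tool_pos: [0.4869, -0.3142, 0.2295]
orientation: [-3.124, -0.318, 0.004]
force: [0.5, 0.6, -0.2]
opening: 0.07
gripper_force: 0.0
```

Call:
play_rows(targets=[0,0,0,-7,0,0,0,-14,0,0,0,-21,0,0,0,-28,0,0,0,-35,0,0,0,-42,0,0,0,-49,0,0,0,-56])

```text
t: 24.15
tool_pos: [0.4874, -0.3115, 0.2295]
orientation: [-2.601, -1.755, 0.002]
force: [0.3, -0.5, -0.6]
opening: 0.07
gripper_force: 0.0
```

```bash
python3 -c "
from h import *
go(.4894,-.3307,.20,78.5)"
```

```text
t 24.15 pos [ 0.4874 -0.3115  0.2295] psi 68.02 tilt 0.21 q [-0.66  0.07  1.53  0.    1.54 -0.27] open 0.07 F [ 0.3 -0.5 -0.6] 0.0
MOVE [-1.71  0.91  2.94] roll -10.5 rows 0.8 1.5
```

Call:
play_rows(targets=[-1,0.5,1.5,-5,-1.7,0.9,2.9,-10.5,-1.7,0.9,2.9,-10.5,-1.7,0.9,2.9,-10.5])

```text
t: 24.48
tool_pos: [0.4888, -0.3304, 0.2001]
orientation: [-2.438, -1.973, 0.001]
force: [-1.0, 0.9, 1.0]
opening: 0.0701
gripper_force: 0.0
```

```bash
python3 -c "
from h import *
go(.4894,-.3307,.0903,78.5)"
```

```text
t 24.48 pos [ 0.4888 -0.3304  0.2001] psi 77.97 tilt 0.29 q [-0.68  0.12  1.54  0.    1.49 -0.47] open 0.0701 F [-1.   0.9  1. ] 0.0
MOVE [-0.05  0.11 10.98] roll -0.5 rows 2.6 0.1
```

Call:
play_rows(targets=[0,0,3,-0.5,0,0,6,-0.5,0,0,8.5,-0.5,0,0,10.3,-0.5,0,0,10.9,-0.5,0,0,10.9,-0.5,0,0,10.9,-0.5])

```text
t: 25.07
tool_pos: [0.4906, -0.3314, 0.0948]
orientation: [2.431, 1.989, 0.0]
force: [0.5, -0.1, 0.2]
opening: 0.0698
gripper_force: 0.0
```

Call:
play_rows(targets=[0,0,0,0,0,0,0,0,0,0,0,0,0,0,0,0,0,0,0,0,0,0,0,0,0,0,0,0], grip=2.5, grip_force=20)

```text
t: 25.65
tool_pos: [0.4902, -0.3315, 0.094]
orientation: [2.43, 1.991, -0.0]
force: [-1.8, 0.4, 2.0]
opening: 0.0348
gripper_force: 20.0
```

```bash
python3 -c "
from h import *
go(.5653,-.0232,.0883,78.5)"
```

```text
t 25.65 pos [ 0.4902 -0.3315  0.094 ] psi 78.67 tilt 0.02 q [-0.68  0.2   1.64 -0.    1.3  -0.48] open 0.0348 F [-1.8  0.4  2. ] 20.00033464282751
MOVE [31.7   1.31  0.56] roll 0.2 rows 7.6 0.0
```

Pear gripped. I'll carry it back to its place.

Call:
play_rows(targets=[0,0,-1,0,0,0,-3,0,0,0,-6,0,0,0,-9,0,0,0,-11.5,0,0,0,-13,0,1,0,-13,0,3,0.1,-13,0])

```text
t: 26.32
tool_pos: [0.4971, -0.3033, 0.2245]
orientation: [2.43, 1.987, -0.0]
force: [-0.5, 0.1, -3.6]
opening: 0.0346
gripper_force: 20.0
```

Call:
play_rows(targets=[3,0.1,0,0,6.5,0.3,0,0,10,0.4,0,0,14,0.6,0,0,18,0.8,0,0,22,0.9,0,0,25,1.0,0,0,27,1.1,0,0])

```text
t: 26.98
tool_pos: [0.5601, -0.0353, 0.2219]
orientation: [-2.425, -1.993, 0.001]
force: [-0.4, 0.2, -2.3]
opening: 0.0347
gripper_force: 20.0
```

Call:
play_rows(targets=[1,0.1,0,0,1.6,0.1,0,0,1.6,0.1,0,0,1.6,0.1,0,0])

```text
t: 27.32
tool_pos: [0.5646, -0.0248, 0.2231]
orientation: [-2.43, -1.991, 0.002]
force: [0.3, -0.6, -2.7]
opening: 0.035
gripper_force: 20.0
```

```bash
python3 -c "
from h import *
go(.5658,-.0238,.092,78.5)"
```

```text
t 27.32 pos [ 0.5646 -0.0248  0.2231] psi 78.65 tilt 0.06 q [-0.13  0.04  1.58 -0.    1.53  0.06] open 0.035 F [ 0.3 -0.6 -2.7] 19.99961916357279
MOVE [ 0.12  0.11 13.11] roll 0.1 rows 3.1 0.0
```

Call:
play_rows(targets=[0.1,0.1,3,0,0.1,0.1,6,0,0.1,0.1,9,0,0.1,0.1,11,0,0.1,0.1,12,0,0.1,0.1,12.6,0,0.1,0.1,12.6,0,0.1,0.1,12.6,0])

```text
t: 27.98
tool_pos: [0.567, -0.0239, 0.0989]
orientation: [2.43, 1.99, 0.002]
force: [0.9, -0.8, -1.7]
opening: 0.0345
gripper_force: 20.0
```

Call:
play_rows(targets=[0,0,0.1,0,0,0,0.2,0,0,0,0.3,0,0,0,0.3,0])

```text
t: 28.32
tool_pos: [0.5666, -0.0232, 0.0952]
orientation: [2.429, 1.991, 0.001]
force: [0.0, -0.1, -2.3]
opening: 0.0349
gripper_force: 20.0
```

Call:
play_rows(targets=[0,0,0.1,0,0,0,0.1,0,0,0,0.1,0])

```text
t: 28.57
tool_pos: [0.5662, -0.0232, 0.0936]
orientation: [-2.43, -1.991, 0.0]
force: [-0.3, -0.5, -3.0]
opening: 0.0349
gripper_force: 20.0
```

Call:
play_rows(targets=[0,0,0.1,0,0,0,0.1,0,0,0,0.1,0])

```text
t: 28.82
tool_pos: [0.5662, -0.0232, 0.0925]
orientation: [-2.43, -1.991, 0.0]
force: [0.1, 0.2, -2.2]
opening: 0.0348
gripper_force: 20.0
```

Call:
play_rows(targets=[0,0,0.1,0,0,0,0.1,0,0,0,0.1,0])

```text
t: 29.07
tool_pos: [0.5664, -0.0233, 0.092]
orientation: [2.43, 1.991, 0.0]
force: [-1.0, -0.9, 0.5]
opening: 0.0346
gripper_force: 20.0
```

Call:
play_rows(targets=[0,0,0,0,0,0,0,0,0,0,0,0,0,0,0,0,0,0,0,0], grip=7)

```text
t: 29.48
tool_pos: [0.5663, -0.0233, 0.0917]
orientation: [2.43, 1.991, 0.0]
force: [0.2, -0.3, 0.2]
opening: 0.0635
gripper_force: 0.0
```

Call:
play_rows(targets=[0,0,-2,0,0,0,-5,0,0,0,-9,0,0,0,-13,0,-2.5,-0.9,-13,0,-6,-2.1,-13,0,-9.5,-3.3,-13,0,-13,-4.5,-13,0])

```text
t: 30.15
tool_pos: [0.4959, -0.1427, 0.2221]
orientation: [2.428, 1.992, 0.001]
force: [0.5, -1.7, -0.0]
opening: 0.07
gripper_force: 0.0
```

Call:
play_rows(targets=[-3.5,-1.3,0,0,-7,-2.5,0,0,-10.5,-3.8,0,0,-14,-5,0,0,-17.5,-6.3,0,0,-20,-7.2,0,0,-21.4,-7.6,0,0,-21.4,-7.6,0,0])

```text
t: 30.82
tool_pos: [0.3783, -0.3393, 0.2217]
orientation: [2.433, 1.987, -0.001]
force: [0.6, 0.4, 0.1]
opening: 0.0701
gripper_force: 0.0
```

Call:
play_rows(targets=[0,0,0,0,0,0,0,0])

```text
t: 30.98
tool_pos: [0.3803, -0.3362, 0.2216]
orientation: [-2.43, -1.991, -0.001]
force: [-0.3, -0.1, -0.6]
opening: 0.0701
gripper_force: 0.0
```

```bash
python3 -c "
from h import *
go(.3798,-.3365,.0945,78.5)"
```

```text
t 30.98 pos [ 0.3803 -0.3362  0.2216] psi 78.68 tilt 0.03 q [-0.83 -0.12  1.74  0.    1.53 -0.63] open 0.0701 F [-0.3 -0.1 -0.6] 0.0
MOVE [-0.05 -0.05 12.71] roll 0.2 rows 3.0 0.0
```

Call:
play_rows(targets=[0,0,3,0,0,0,6,0,0,0,9,0,0,0,11.5,0,0,0,12.6,0,0,0,12.6,0,0,0,12.6,0,0,0,12.6,0])

```text
t: 31.65
tool_pos: [0.3813, -0.3374, 0.0977]
orientation: [2.427, 1.99, 0.0]
force: [-0.2, -0.7, 1.4]
opening: 0.0703
gripper_force: 0.0
```

Call:
play_rows(targets=[0,0,0,0,0,0,0,0,0,0,0,0,0,0,0,0,0,0,0,0,0,0,0,0,0,0,0,0], grip=2.2, grip_force=25)

```text
t: 32.23
tool_pos: [0.3799, -0.3369, 0.0957]
orientation: [-2.43, -1.991, 0.0]
force: [-0.5, 0.3, 2.1]
opening: 0.0318
gripper_force: 25.0
```

```bash
python3 -c "
from h import *
go(.5817,.0633,.0918,78.5)"
```

```text
t 32.23 pos [ 0.3799 -0.3369  0.0957] psi 78.67 tilt 0.01 q [-0.83 -0.02  1.88 -0.    1.29 -0.63] open 0.0318 F [-0.5  0.3  2.1] 25.000230967998505
MOVE [43.2  11.92  0.39] roll 0.2 rows 10.7 0.0
```

Call:
play_rows(targets=[0,0,-1,0,0,0,-3,0,0,0,-6,0,0,0,-9,0,0,0,-12,0,0,0,-14,0,1,0.3,-14,0,3.2,0.9,-14,0])

```text
t: 32.9
tool_pos: [0.395, -0.3085, 0.2366]
orientation: [2.431, 1.986, -0.001]
force: [0.8, 0.9, -6.2]
opening: 0.0318
gripper_force: 25.0
```

Call:
play_rows(targets=[3,0.8,0,0,6.4,1.8,0,0,10,2.8,0,0,13.5,3.7,0,0,17,4.7,0,0,20.5,5.7,0,0,24,6.6,0,0,27,7.4,0,0])

```text
t: 33.57
tool_pos: [0.5202, -0.0536, 0.2335]
orientation: [-2.427, -1.991, 0.002]
force: [0.9, 0.4, -4.5]
opening: 0.0315
gripper_force: 25.0
```

Call:
play_rows(targets=[3,0.8,0,0,6,1.7,0,0,9,2.5,0,0,11,3.1,0,0,12.5,3.5,0,0,13,3.6,0,0,13,3.6,0,0,13,3.6,0,0])

```text
t: 34.23
tool_pos: [0.5808, 0.0629, 0.2347]
orientation: [-2.429, -1.991, 0.003]
force: [0.2, -0.4, -4.2]
opening: 0.0321
gripper_force: 25.0
```

```bash
python3 -c "
from h import *
go(.5817,.0630,.0937,78.5)"
```

```text
t 34.23 pos [0.5808 0.0629 0.2347] psi 78.67 tilt 0.11 q [ 0.02  0.08  1.51 -0.    1.55  0.22] open 0.0321 F [ 0.2 -0.4 -4.2] 24.99920815229416
MOVE [ 0.04  0.11 14.1 ] roll 0.2 rows 3.4 0.0
```

Call:
play_rows(targets=[0,0,3,0,0,0,6,0,0,0,9,0,0,0,11.5,0,0,0,13,0,0,0,13.6,0,0,0,13.6,0,0,0,13.6,0])

```text
t: 34.9
tool_pos: [0.5819, 0.0626, 0.1006]
orientation: [2.43, 1.99, 0.001]
force: [0.3, -0.0, -4.1]
opening: 0.0317
gripper_force: 25.0
```

Call:
play_rows(targets=[0,0,0.1,0,0,0,0.2,0,0,0,0.3,0,0,0,0.3,0])

```text
t: 35.23
tool_pos: [0.582, 0.0634, 0.0973]
orientation: [2.429, 1.991, 0.001]
force: [-0.3, 0.6, -5.3]
opening: 0.0316
gripper_force: 25.0
```

Call:
play_rows(targets=[0,0,0.1,0,0,0,0.1,0,0,0,0.1,0])

```text
t: 35.48
tool_pos: [0.5815, 0.0635, 0.0956]
orientation: [-2.43, -1.991, 0.0]
force: [-0.6, 0.5, -4.5]
opening: 0.0316
gripper_force: 25.0
```

Call:
play_rows(targets=[0,0,0.1,0,0,0,0.1,0,0,0,0.1,0])

```text
t: 35.73
tool_pos: [0.5814, 0.0634, 0.0945]
orientation: [-2.43, -1.991, 0.0]
force: [-0.3, 1.3, -4.4]
opening: 0.0312
gripper_force: 25.0
```

Call:
play_rows(targets=[0,0,0.1,0,0,0,0.1,0,0,0,0.1,0])

```text
t: 35.98
tool_pos: [0.5817, 0.0634, 0.0938]
orientation: [2.43, 1.991, 0.0]
force: [0.3, 0.4, -3.4]
opening: 0.0315
gripper_force: 25.0
```

Call:
play_rows(targets=[0,0,0.1,0,0,0,0.1,0,0,0,0.1,0])

```text
t: 36.23
tool_pos: [0.5818, 0.0635, 0.0937]
orientation: [2.429, 1.991, 0.001]
force: [-4.4, -0.7, 5.3]
opening: 0.0313
gripper_force: 25.0
```

Call:
play_rows(targets=[0,0,0,0,0,0,0,0,0,0,0,0,0,0,0,0,0,0,0,0], grip=7)

```text
t: 36.65
tool_pos: [0.5817, 0.0634, 0.0926]
orientation: [2.43, 1.991, 0.0]
force: [-0.5, 0.1, -0.3]
opening: 0.0606
gripper_force: 0.0
```

Call:
play_rows(targets=[0,0,-2,0,0,0,-5,0,0,0,-9,0,0,0,-13,0,-3,-3,-13,0,-6,-6,-13,0,-8,-8,-13,0,-8,-8,-13,0])

```text
t: 37.32
tool_pos: [0.484, -0.0014, 0.2224]
orientation: [-2.431, -1.989, 0.003]
force: [-1.0, -0.5, -0.6]
opening: 0.0699
gripper_force: 0.0
```

Call:
play_rows(targets=[-3,-2.5,0,0,-6,-5,0,0,-9,-7.5,0,0,-12,-9,0,0,-15,-9,0,0,-18,-9,0,0,-18,-9,0,0,-18,-9,0,0])

```text
t: 37.98
tool_pos: [0.3636, -0.1592, 0.2228]
orientation: [2.433, 1.987, 0.0]
force: [0.5, -0.7, 0.6]
opening: 0.0701
gripper_force: 0.0
```

Run:
```python
from h import *
c=cam('top'); a=c['image'][:,:,::-1]
cv2.imwrite('pics/crop8.png',cv2.resize(a[110:250,185:365],None,fx=4.4,fy=4.28,interpolation=cv2.INTER_CUBIC)[:600,:800])
b=cv2.imread('pics/top0.png')
for n,(x,y,w) in dict(pear=(292,203,20),mould=(247,196,20),dl=(222,159,14),dr=(328,174,14)).items():
    r=cv2.matchTemplate(a[y-w-6:y+w+7,x-w-6:x+w+7].copy(),b[y-w:y+w+1,x-w:x+w+1],cv2.TM_CCOEFF_NORMED); print(n,cv2.minMaxLoc(r)[1],np.array(cv2.minMaxLoc(r)[3])-6)
s=read_state();print(s['t'],s['tool_pos'],s['opening'])
```

```text
pear 0.9679936170578003 [0 0]
mould 0.9658814072608948 [0 0]
dl 0.9994372129440308 [0 0]
dr 0.9993243217468262 [0 0]
38.0333 [ 0.36391406 -0.15826844  0.22271172] 0.06981447681138067
```

View pics/crop8.png

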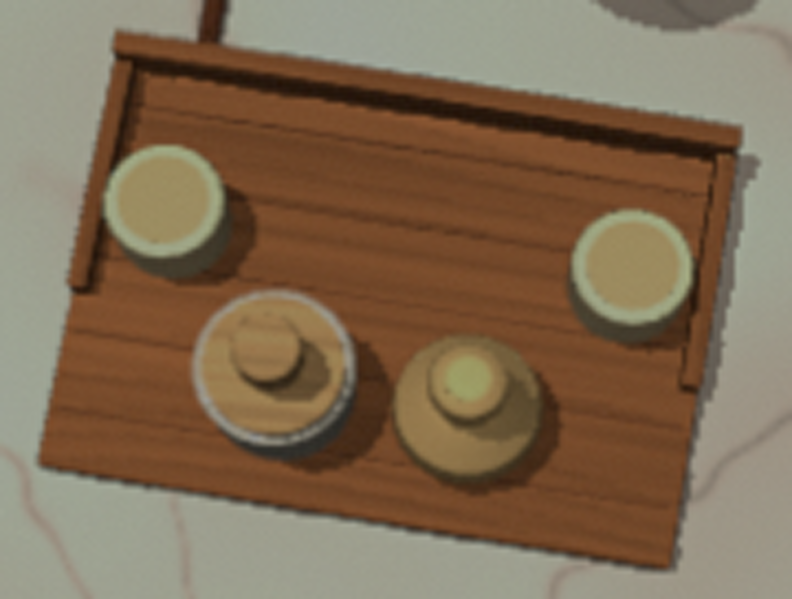

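The pear (468,405) and mould (275,367) are back within a pixel of where they started, and the drums haven't moved. I'm handing the job in.

```bash
python3 -c "
from plant import workorder
print(workorder.close_job())"
```

```text
the job is handed in; nothing more can be done
None
```

I handed the job in at about 38 s, and no verdict came back: the brick lay flat on the scale plate about 4 mm from its middle, the pear cheese and mould were back upright within about a pixel of their starting places, and neither drum had moved.

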